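Line up the stripped shaft parts for reassembly

TASK

The four parts of a stripped pump shaft stand in a row on the grey rack's rubber seats in the order they came off. Move all four to the empty wooden rack in the reverse order, so that the last off is the first on: the part in the grey rack's leftmost bay (as the robot sees it) goes to the wooden rack's rightmost bay, the next to the one beside it, and so on. Set each down on the rack, without dropping it, the same side up as now, in the middle of its bay, one part to a bay.

Things in the scene. Friction and masses are not known exactly. Their poses are not given: they have to be found in the camera images.
- grey_rack: Full rack: grey board 100 (x) by 324 (y) mm, 12 mm thick, bays at y = +120, +40, -40, -120 mm, x = 0. Dividers (4 mm thick, 18 mm above the board) between bays and at the ends; open front and back. A ledge past its +y end holds a 36 mm tin. Origin: underside centre, on the table; x away from the robot, y to its left, yaw within 0.12 rad of the world. Fixed; may be the nearer or farther rack.
- wood_rack: Empty rack to fill: pale wood, plan, bays and dividers as the grey rack, but 16 mm thick (bay floors 16 mm above the table), each bay with a dark 62 mm disc painted in its middle (flat). A ledge past its -y end holds a jar 45 mm high. Origin: underside centre of the four-bay board, on the table; x away from the robot, y to its left, yaw within 0.12 rad. Fixed.
- bearing: Ball bearing, steel disc, 52 mm across, 18 mm high, lying flat; 0.15 kg. Origin: centre of the underside, z up. Take it across its diameter, fingers in front and behind (along the rack's x).
- nut: Dark steel hexagon shaft nut, 46 mm across flats, 28 mm high, lying flat; 0.25 kg. Origin: centre of the underside, z up; its x axis is square to a pair of flats and points along the grey rack's x within 0.15 rad.
- sleeve: Brass spacer sleeve, plain upright cylinder 40 mm across, 52 mm high; 0.22 kg. Origin: centre of the underside, z up.
- hub: Aluminium flanged hub: flange 62 mm across and 10 mm thick at the bottom, above it a round boss 36 mm across up to 44 mm height; 0.30 kg. Take it by the boss. Origin: centre of the flange's underside, z up.
- bearing_seat: Black rubber disc, 68 mm across, 4 mm thick, fixed in one bay of the grey rack; the bearing stands on it at the start (within 5 mm of its middle). It stays there and so marks the bearing's starting bay. Origin: centre of the underside (12 mm above the table).
- nut_seat: Black rubber disc, 68 mm across, 4 mm thick, fixed in one bay of the grey rack; the nut stands on it at the start (within 5 mm of its middle). It stays there and so marks the nut's starting bay. Origin: centre of the underside (12 mm above the table).
- sleeve_seat: Black rubber disc, 68 mm across, 4 mm thick, fixed in one bay of the grey rack; the sleeve stands on it at the start (within 5 mm of its middle). It stays there and so marks the sleeve's starting bay. Origin: centre of the underside (12 mm above the table).
- hub_seat: Black rubber disc, 68 mm across, 4 mm thick, fixed in one bay of the grey rack; the hub stands on it at the start (within 5 mm of its middle). It stays there and so marks the hub's starting bay. Origin: centre of the underside (12 mm above the table).
Things that resemble listed ones, but are neither listed nor needed, are in the scene too. Leave any turquoise look-alike of the bearing alone.

How it is judged:
By the outcome, as a careful person would: the job done as asked, in the order asked, and still so for the second after the job is handed in, with the robot touching nothing.
It also fails if it takes over 86 s, if anything falls off the work surface, if the arm or the gripper's body presses on something with over 40 N, if the wrist force passes 120 N, or if a joint passes its speed limit or range.

ROBOT

A 6-joint arm with a two-finger parallel gripper is mounted at the origin on the work surface. World frame = base frame: x ahead of the robot, y to its left, z up, the work surface at z = 0. Lengths are in m, angles in rad, forces in N, time in s.
With the tool pointing down it reaches from about 0.25 to 0.725 m from the base axis. Payload 4 kg.
Tool frame: the origin (TCP) lies between the finger pads; the fingertips stand 11 mm ahead of it and the grasp point (between the pads) lies 8 mm behind it (bot.tip_extent is the distance from the TCP to the fingertips, in m); z points along the fingers, y is the line along which they close (so a half turn about z gives the same grasp; the last joint's range is limited). The gripper opens to 85 mm and grips with 20 to 120 N. Pads are 22 mm wide; open, the fingers measure 114 mm over their backs; the gripper's body (76 mm by 85 mm) begins 54 mm behind the grasp point. The pads swing forward as they close: fully open they stand 13 mm farther back than shut.
Start: joints at [1.207, 0.241, 0.005, 1.335, 0, 1.571], TCP at [0.178, 0.467, 0.242] pointing down, gripper open.
Joint ranges: [-2.72, 2.72], [-1.05, 1.87], [-1.09, 1.28], [-1.99, 2.15], [-1.42, 1.44], [-3.14, 3.14]. Speed limits (rad/s): [2.79, 2.79, 3.14, 3.14, 3.14, 3.14].

INTERFACE

Orientations are given as a unit quaternion [x, y, z, w].
In Python, from workcell import bot gives the robot as it stands. The module is installed in compiled form; this text tells all that it offers.
- The arm moves only by the tool drive_tool, never from a script. Its argument "rows" is a list of rows, each an object of numbers: "dx", "dy", "dz": the shift along the tool's x, y, z in units of 50 mm (1.0 is 50 mm); "wx", "wy", "wz": the turn, a rotation vector about the tool's x, y, z in units of 5 degrees (1.0 is 5 degrees); "hand": the finger opening in mm, from 0 to 85.4. A call has 1 to 20 rows; each row is the pose to reach, as a shift and turn from the pose commanded when the call began, along the tool's axes at that moment; what a row does not reach only later rows make up. A row lasts 1/10 s, in which the tool goes at most 50 mm and 8.59 degrees, less where a joint would pass 70% of its speed; a pose out of reach is approached as far as the arm can. A call with a gripper value outside its range is refused whole. The fingers move at their own pace and stop on an object; the grip force is fixed at half the most. Time passes only in rows, so rows that repeat a pose let the fingers close. It gives the time, the measured TCP pose, the force, the opening and the grip force at its end, in the units of the state.
- bot.get_obs(): the state, without advancing time (a new reading comes with each control period).
- bot.camera(name): name is "scene" or "top" or "wrist"; returns the picture (480x640x3 uint8, red, green, blue); there is no depth.
- bot.get_calibration(name): a dict with "vfov" (degrees; the focal length in pixels is half the picture's height over the tangent of half this angle, whatever the lens; pixels are square), "cx", "cy" (the principal point, pixels), "origin" and "rotation" of the camera in the world; the wrist camera has in their place "mount" (4x4, takes a point from camera to tool coordinates, whose origin is the TCP and whose axes are the flange's). Camera axes: x right, y up, looking along -z (the intrinsics and any distortion apply to the point x, -y, -z); pixel columns grow to the right and rows downward; lengths in m; the calibration is good to about 2 mm. A picture is of the moment at which its call begins: read the wrist's pose just before it. get_calibration takes no time and is no camera call.
- bot.job_done(): hands the job in; it is judged then, once.
Trained networks look in the newest picture that a camera, given by its name, has taken for a name from the list of things; names that differ only in an ending like _2 or _b are one class to them, and where a whole thing is asked for, a point or a joint stands for the part that bears it (a point fixed in the world has none). Each returns a list of dicts, best first, with "score" (0 to 1); they miss things now and then, are a little off and sometimes report something else, mostly with a low value. They report only what shows in the picture. A call takes as long as a camera call. They do not tell look-alikes from the thing itself.
- bot.look_for(camera, thing): "extent" ([centre column, centre row, width, height] in pixels, round what is visible of it).
- bot.outline_of(camera, thing): "region" (480x640 bool, what is visible of it) and "extent" ([centre column, centre row, width, height] in pixels, round what is visible of it).
The state is a dict: "clock": time; "joint_pos": joint angles; "joint_vel": joint speeds; "tau": joint torques, N m; "eef_pos": TCP position; "tool_rot": TCP orientation; "ft_force": force on the tool from outside, world axes, zero at the start; "ft_torque": the same for the moment, N m; "grip_width": finger opening in m; "grasp_force": force on a finger pad.
Only numpy, scipy, OpenCV 4.12 (cv2) and the standard library are available. Lean on these libraries where they do the work, as an engineer would, in place of code of your own. Each camera call takes 0.05 s, during which the arm holds its last target. There are 200 camera calls.

## Working session

There is one attempt and no reset: what is moved stays moved. The work goes in short steps, Python scripts to look and compute and a tool call to move; the robot and the scene stay as the last step left them, time stands still between calls to the robot, and variables do not carry over. Pictures are saved under pics/ and viewed, at most 14 in all, crops included, and the job is handed in when it is done.

Besides the shell and the picture viewer there is one more tool, called after "Request:" by a JSON object that holds its "api" and its "payload". drive_tool: Moves the arm, as the interface text tells. Its arguments: {"type":"object","properties":{"rows":{"type":"array","items":{"type":"object","properties":{"dx":{"type":"number"},"dy":{"type":"number"},"dz":{"type":"number"},"wx":{"type":"number"},"wy":{"type":"number"},"wz":{"type":"number"},"hand":{"type":"number"}}}}},"required":["rows"]}

```bash
mkdir -p pics; python3 - <<'E'
from workcell import bot
import cv2, numpy as np
o=bot.get_obs();print({k:np.round(v,3).tolist() for k,v in o.items()})
ims=[]
for n in ("scene","top"):
    c=bot.get_calibration(n);print(n,c)
    im=bot.camera(n);cv2.imwrite(f'pics/{n}0.png',im[:,:,::-1])
    for t in ("grey_rack","wood_rack","bearing","nut","sleeve","hub","bearing_seat"):
        print(n,t,[(round(d['score'],2),np.round(d['extent']).tolist()) for d in bot.look_for(n,t)][:5])
print(bot.get_calibration("wrist"))
E
```

```text
{'clock': 0.0, 'joint_pos': [1.207, 0.241, 0.004, 1.335, 0.0, 1.571], 'joint_vel': [0.0, 0.001, 0.001, 0.002, 0.0, 0.001], 'tau': [0.001, -37.232, 25.241, 0.017, 0.0, 0.0], 'eef_pos': [0.178, 0.467, 0.241], 'tool_rot': [0.181, 0.984, -0.001, -0.0], 'ft_force': [0.844, 1.311, -0.677], 'ft_torque': [0.018, 0.035, 0.014], 'grasp_force': 0.0, 'grip_width': 0.085}
scene {'vfov': 52.11791542500448, 'cx': 311.2736479533498, 'cy': 234.37021023665426, 'origin': array([1.08317013, 0.01339783, 0.46475905]), 'rotation': array([0.31467488, 0.30533612, 0.6203569 , 0.65031292])}
scene grey_rack [(0.89, [318.0, 303.0, 323.0, 81.0])]
scene wood_rack [(0.69, [226.0, 221.0, 264.0, 56.0])]
scene bearing [(0.9, [425.0, 241.0, 38.0, 33.0]), (0.72, [393.0, 290.0, 42.0, 40.0]), (0.63, [518.0, 295.0, 45.0, 36.0]), (0.17, [390.0, 295.0, 53.0, 34.0])]
scene nut [(0.55, [264.0, 289.0, 46.0, 41.0])]
scene sleeve [(0.73, [197.0, 291.0, 36.0, 51.0]), (0.39, [264.0, 306.0, 53.0, 32.0])]
scene hub [(0.8, [328.0, 287.0, 45.0, 52.0])]
scene bearing_seat [(0.92, [388.0, 297.0, 52.0, 35.0])]
top {'vfov': 42.384689720026
[... 367 characters left out ...]
.0]), (0.62, [221.0, 235.0, 29.0, 28.0])]
top nut [(0.94, [346.0, 174.0, 30.0, 24.0])]
top sleeve [(0.68, [391.0, 168.0, 20.0, 30.0])]
top hub [(0.94, [301.0, 177.0, 34.0, 34.0])]
top bearing_seat [(0.79, [259.0, 175.0, 36.0, 38.0]), (0.7, [347.0, 175.0, 30.0, 20.0])]
{'vfov': 63.914326245968645, 'cx': 314.89955019357507, 'cy': 242.51707345882397, 'mount': array([[ 2.99061650e-04,  9.62722686e-01,  2.70490185e-01,
         6.86988485e-02],
       [ 9.99999912e-01, -3.67709413e-04,  2.03114839e-04,
        -1.43394331e-03],
       [ 2.95005051e-04,  2.70490101e-01, -9.62722711e-01,
        -1.31051563e-01],
       [ 0.00000000e+00,  0.00000000e+00,  0.00000000e+00,
         1.00000000e+00]])}
```

View pics/scene0.png

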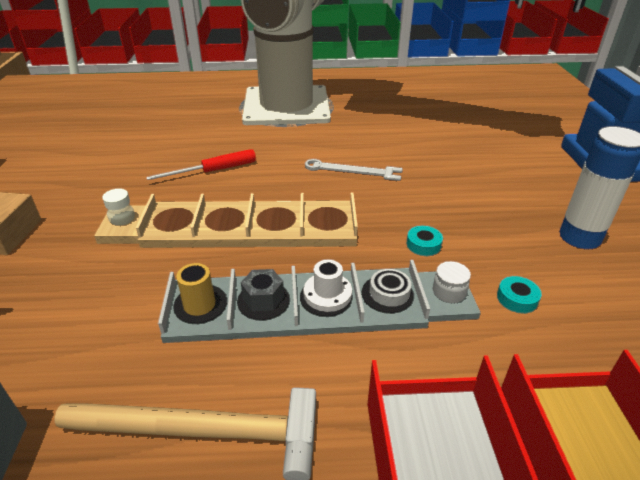

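View pics/top0.png

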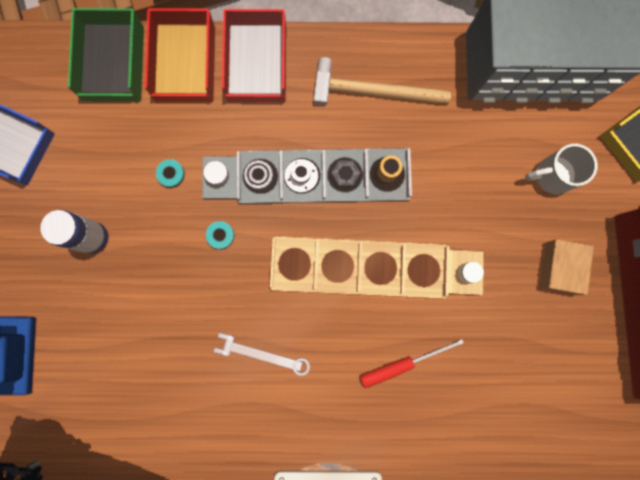

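The grey rack is the farther one. Left to right in the top view it holds bearing (259,175), hub (301,176), nut (346,174) and sleeve (390,168). The wooden discs are at about (294,264), (338,266), (381,268) and (424,270), and the jar is at (472,272). The turquoise rings at (170,173) and (220,235) are decoys.

```bash
cat > h.py <<'E'
from workcell import bot
import cv2, numpy as np
from scipy.spatial.transform import Rotation as R
from scipy.optimize import least_squares
def pose(n):
    c=bot.get_calibration(n); f=240/np.tan(np.radians(c['vfov'])/2)
    if n=='wrist':
        o=bot.get_obs(); T=np.eye(4);T[:3,:3]=R.from_quat(o['tool_rot']).as_matrix();T[:3,3]=o['eef_pos'];T=T@c['mount'];Rm,p=T[:3,:3],T[:3,3]
    else: Rm,p=R.from_quat(c['rotation']).as_matrix(),np.array(c['origin'])
    return Rm,p,f,c['cx'],c['cy']
def proj(P,X):
    Rm,p,f,cx,cy=P; q=(np.atleast_2d(X)-p)@Rm
    return np.c_[cx-f*q[:,0]/q[:,2], cy+f*q[:,1]/q[:,2]]
def ray(P,uv,z):
    Rm,p,f,cx,cy=P; d=Rm@np.array([(uv[0]-cx)/f,-(uv[1]-cy)/f,-1]); return p+d*(z-p[2])/d[2]
a=np.linspace(0,2*np.pi,60,endpoint=False)
def ring(r,z): return np.c_[r*np.cos(a),r*np.sin(a),0*a+z]
h=np.radians(30+60*np.arange(6));rh=.023/np.cos(np.pi/6)
MOD={'bearing':np.r_[ring(.026,0),ring(.026,.018)],'sleeve':np.r_[ring(.02,0),ring(.02,.052)],
 'nut':np.r_[np.c_[rh*np.cos(h),rh*np.sin(h),0*h],np.c_[rh*np.cos(h),rh*np.sin(h),0*h+.028]]}
HUB=[np.r_[ring(.031,0),ring(.031,.010)],np.r_[ring(.018,.01),ring(.018,.044)]]
def render(P,t,x,y,z,yaw=0):
    S=8; m=np.zeros((480*2,640*2),np.uint8)
    for M in (HUB if t=='hub' else [MOD[t]]):
        X=R.from_rotvec([0,0,yaw]).apply(M)+[x,y,z]
        cv2.fillConvexPoly(m,cv2.convexHull(np.round(((proj(P,X)+.5)*2-.5)*16).astype(np.int32)),1,cv2.LINE_8,4)
    v,u=np.nonzero(m); return np.array([(u.mean()+.5)/2-.5,(v.mean()+.5)/2-.5]),m.sum()/4
def fit(P,t,uv,z,yaw=0):
    xy=ray(P,uv,z+.01)[:2]
    for _ in range(6): 
        c=render(P,t,*xy,z,yaw)[0]; xy=xy+(ray(P,uv,z+.01)-ray(P,c,z+.01))[:2]
    return xy,render(P,t,*xy,z,yaw)[1]
E
python3 - <<'E'
from h import *
near={'top':{'bearing':(259,175),'hub':(301,176),'nut':(346,174),'sleeve':(390,170)},'scene':{'bearing':(390,288),'hub':(328,287),'nut':(264,289),'sleeve':(197,291)}}
for n in('top','scene'):
    P=pose(n); im=bot.camera(n)
    for t in near[n]:
        for d in bot.outline_of(n,t):
            e=d['extent']
            if np.hypot(e[0]-near[n][t][0],e[1]-near[n][t][1])<15:
                v,u=np.nonzero(d['region']);xy,A=fit(P,t,(u.mean(),v.mean()),.016)
                print(n,t,round(d['score'],2),np.round(xy,4),'area',len(u),A)
    # discs
    hsv=cv2.cvtColor(im,cv2.COLOR_RGB2HSV); g=im[:,:,0].astype(int)
    seeds={'top':[(294,264),(338,266),(381,268),(424,270)],'scene':[(328,218),(276,218),(225,218),(174,219)]}[n]
    C=[]
    for s in seeds:
        thr=(g[s[1],s[0]]+ (200 if n=='top' else 200))//2
        m=(g<130).astype(np.uint8); k,lab=cv2.connectedComponents(m)
        q=lab==lab[s[1],s[0]]; v,u=np.nonzero(q); xy=ray(P,(u.mean(),v.mean()),.016);C.append(xy[:2]);print(n,'disc',np.round(xy,4),len(u))
    C=np.array(C);d=C[0]-C[-1];print(n,'centre',C.mean(0),'yaw',np.arctan2(-d[0],d[1]),np.hypot(*d))
E
```

```text
top bearing 0.69 [0.6337 0.1318] area 598 675.5
top hub 0.91 [0.6324 0.0509] area 800 899.0
top nut 0.94 [ 0.6342 -0.0301] area 583 619.5
top sleeve 0.66 [ 0.6422 -0.1108] area 503 532.5
top disc [0.4714 0.0726 0.016 ] 379
top disc [0.4952 0.0125 0.016 ] 260741
top disc [0.4952 0.0125 0.016 ] 260741
top disc [ 0.458  -0.1679  0.016 ] 425
top centre [ 0.4799504 -0.0175818] yaw -0.0556397752590037 0.24083008855150037
scene bearing 0.66 [0.6342 0.1307] area 1292 1363.75
scene hub 0.88 [0.6349 0.0508] area 1854 1969.25
scene nut 0.7 [ 0.6357 -0.0313] area 1458 1519.25
scene sleeve 0.82 [ 0.6439 -0.1116] area 1621 1670.5
scene disc [0.4695 0.0625 0.016 ] 655
scene disc [ 0.4661 -0.0174  0.016 ] 659
scene disc [ 0.4626 -0.0973  0.016 ] 658
scene disc [ 0.4591 -0.1772  0.016 ] 669
scene centre [ 0.46435433 -0.05735531] yaw -0.043275475656666736 0.23982726933248666
```

```bash
cat >> h.py <<'E'
def go(targets):
    """world TCP targets (x,y,z,yaw of tool y from world x) -> units relative to the present pose"""
    o=bot.get_obs(); T=R.from_quat(o['tool_rot']); p=np.array(o['eef_pos'])
    for x,y,z,w in targets:
        D=R.from_matrix(np.c_[[-np.sin(w),np.cos(w),0],[np.cos(w),np.sin(w),0],[0,0,-1]])
        print((x,y,z,w),'d',np.round(T.inv().apply(np.array([x,y,z])-p)/.05,2),'w',np.round(np.degrees((T.inv()*D).as_rotvec())/5,2))
E
python3 - <<'E'
from h import *
print(bot.tip_extent)
P=pose('top'); im=bot.camera('top'); g=im[:,:,1].astype(np.uint8)
print(g[264,284:306],g[240:290,338])
C=[]
for s in [(294,264),(338,266),(381,268),(424,270)]:
    w=g[s[1]-18:s[1]+19,s[0]-18:s[0]+19]; t,m=cv2.threshold(w,0,255,cv2.THRESH_OTSU)
    k,lab,st,ce=cv2.connectedComponentsWithStats(255-m); i=lab[18,18]; uv=ce[i]+[s[0]-18,s[1]-18]
    C.append(ray(P,uv,.016)[:2]); print(t,st[i],np.round(C[-1],4))
C=np.array(C);d=C[0]-C[-1];print('centre',C.mean(0),'yaw',np.arctan2(-d[0],d[1]),np.hypot(*d))
go([(.634,.131,.14,.035)])
E
```

```text
0.011
[74 74 75 75 74 76 73 74 77 76 76 76 74 77 80 84 83 84 83 84 83 83] [185 195 197 195 198 198 199 197 189 162 119  93  89  86  88  91  91  90
  90  93  92  95  93  94  94  95  97  96  97  96  99  98  99 101  98  99
  97 100 100  97 102 110 143 181 197 196 192 191 193 194]
137.0 [  2   2  33  32 833] [0.4682 0.0632]
144.0 [  1   2  33  33 842] [ 0.4647 -0.0169]
139.0 [  2   2  32  33 846] [ 0.4609 -0.0967]
135.0 [  2   2  32  33 840] [ 0.4574 -0.1766]
centre [ 0.46280932 -0.05674733] yaw -0.04498722769634705 0.2400682867791058
(0.634, 0.131, 0.14, 0.035) d [-10.92  -3.04   2.05] w [-0.    0.   13.43]
```

Request:
{"api": "drive_tool", "payload": {"rows": [{"dx":-10.92,"dy":-3.04,"dz":2.05,"wz":13.43,"hand":85},{"dx":-10.92,"dy":-3.04,"dz":2.05,"wz":13.43},{"dx":-10.92,"dy":-3.04,"dz":2.05,"wz":13.43},{"dx":-10.92,"dy":-3.04,"dz":2.05,"wz":13.43},{"dx":-10.92,"dy":-3.04,"dz":2.05,"wz":13.43},{"dx":-10.92,"dy":-3.04,"dz":2.05,"wz":13.43},{"dx":-10.92,"dy":-3.04,"dz":2.05,"wz":13.43},{"dx":-10.92,"dy":-3.04,"dz":2.05,"wz":13.43},{"dx":-10.92,"dy":-3.04,"dz":2.05,"wz":13.43},{"dx":-10.92,"dy":-3.04,"dz":2.05,"wz":13.43},{"dx":-10.92,"dy":-3.04,"dz":2.05,"wz":13.43},{"dx":-10.92,"dy":-3.04,"dz":2.05,"wz":13.43},{"dx":-10.92,"dy":-3.04,"dz":2.05,"wz":13.43},{"dx":-10.92,"dy":-3.04,"dz":2.05,"wz":13.43},{"dx":-10.92,"dy":-3.04,"dz":2.05,"wz":13.43},{"dx":-10.92,"dy":-3.04,"dz":2.05,"wz":13.43}]}}

```text
invalid input at $.rows[0]: expected keys dx, dy, dz, wx, wy, wz, hand
```

```bash
python3 - <<'E'
from h import *
P=pose('wrist'); im=bot.camera('wrist').copy()
for t in ('bearing','hub'):
    for d in bot.outline_of('wrist',t):
        v,u=np.nonzero(d['region']);xy,A=fit(P,t,(u.mean(),v.mean()),.016);print(t,round(d['score'],2),np.round(d['extent']),np.round(xy,4),len(u),A)
for x,y,c in ((.634,.131,(255,0,0)),):
    cv2.polylines(im,[np.int32(proj(P,ring(.026,.034)+[x,y,0]))],True,c)
cv2.imwrite('pics/w1.png',im[:,:,::-1]); print(bot.get_obs()['eef_pos'],bot.get_obs()['clock'])
go([(.634,.131,.031,.035)])
E
```

```text
[0.17789694 0.46727193 0.24230466] 1.5
(0.634, 0.131, 0.031, 0.035) d [-10.92  -3.04   4.23] w [-0.    0.   13.43]
```

View pics/w1.png

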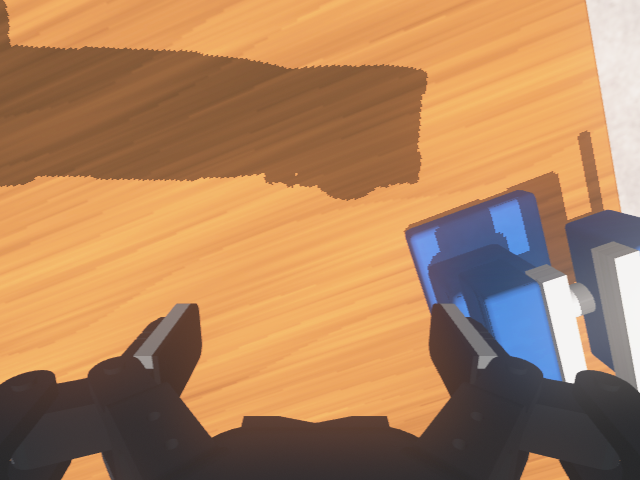

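The move was refused because every row needs all seven keys. The wrist picture therefore still shows the start view, with bare table and the blue bin.

Request:
{"api": "drive_tool", "payload": {"rows": [{"dx":-10.92,"dy":-3.04,"dz":2.05,"wx":0,"wy":0,"wz":13.43,"hand":85},{"dx":-10.92,"dy":-3.04,"dz":2.05,"wx":0,"wy":0,"wz":13.43,"hand":85},{"dx":-10.92,"dy":-3.04,"dz":2.05,"wx":0,"wy":0,"wz":13.43,"hand":85},{"dx":-10.92,"dy":-3.04,"dz":2.05,"wx":0,"wy":0,"wz":13.43,"hand":85},{"dx":-10.92,"dy":-3.04,"dz":2.05,"wx":0,"wy":0,"wz":13.43,"hand":85},{"dx":-10.92,"dy":-3.04,"dz":2.05,"wx":0,"wy":0,"wz":13.43,"hand":85},{"dx":-10.92,"dy":-3.04,"dz":2.05,"wx":0,"wy":0,"wz":13.43,"hand":85},{"dx":-10.92,"dy":-3.04,"dz":2.05,"wx":0,"wy":0,"wz":13.43,"hand":85},{"dx":-10.92,"dy":-3.04,"dz":2.05,"wx":0,"wy":0,"wz":13.43,"hand":85},{"dx":-10.92,"dy":-3.04,"dz":2.05,"wx":0,"wy":0,"wz":13.43,"hand":85},{"dx":-10.92,"dy":-3.04,"dz":2.05,"wx":0,"wy":0,"wz":13.43,"hand":85},{"dx":-10.92,"dy":-3.04,"dz":2.05,"wx":0,"wy":0,"wz":13.43,"hand":85},{"dx":-10.92,"dy":-3.04,"dz":2.05,"wx":0,"wy":0,"wz":13.43,"hand":85},{"dx":-10.92,"dy":-3.04,"dz":2.05,"wx":0,"wy":0,"wz":13.43,"hand":85},{"dx":-10.92,"dy":-3.04,"dz":2.05,"wx":0,"wy":0,"wz":13.43,"hand":85},{"dx":-10.92,"dy":-3.04,"dz":2.05,"wx":0,"wy":0,"wz":13.43,"hand":85}]}}

```text
clock: 3.1
eef_pos: [0.6334, 0.1321, 0.1405]
tool_rot: [0.694, 0.72, 0.0, 0.0]
ft_force: [-0.7, 0.5, -0.0]
grip_width: 0.0847
grasp_force: 0.0
```

```bash
cat > look.py <<'E'
from h import *
import sys
P=pose('wrist'); im=bot.camera('wrist').copy()
for t in sys.argv[2:]:
    for d in bot.outline_of('wrist',t):
        v,u=np.nonzero(d['region']);xy,A=fit(P,t,(u.mean(),v.mean()),.016);print(t,round(d['score'],2),np.round(d['extent']),np.round(xy,4),len(u),A)
cv2.imwrite(f'pics/{sys.argv[1]}.png',im[:,:,::-1]); o=bot.get_obs();print(o['eef_pos'],o['clock'],o['ft_force'],o['grip_width'])
E
python3 look.py w2 bearing hub; python3 -c "
from h import *
go([(.634,.131,.031,.035)])"
```

```text
bearing 0.94 [318. 243.  80.  80.] [0.6333 0.1301] 5134 5284.25
bearing 0.86 [147. 125.  90.  86.] [0.5285 0.2014] 6007 7127.75
bearing 0.83 [335.   6.  54.   9.] [0.6384 0.2941] 481 648.75
hub 0.86 [311. 350.  81.  97.] [0.6331 0.0504] 6098 6480.75
[0.63365659 0.13190888 0.14047779] 3.25 [-0.74540358  0.31724941 -0.13409297] 0.08493199666265037
(0.634, 0.131, 0.031, 0.035) d [-0.02  0.    2.19] w [ 0.01 -0.    0.02]
```

View pics/w2.png

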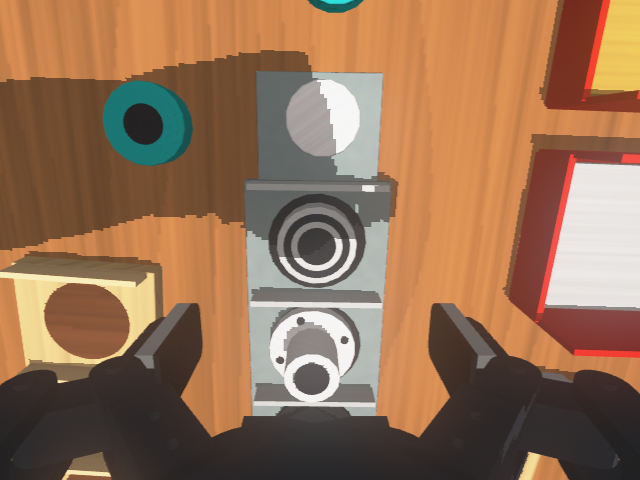

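The wrist view shows the bearing at (318,243) under the camera, and its position agrees with the other cameras to about 1 mm. Next I go down and close.

Request:
{"api": "drive_tool", "payload": {"rows": [{"dx":0,"dy":0,"dz":1.0,"wx":0,"wy":0,"wz":0,"hand":85},{"dx":0,"dy":0,"dz":1.7,"wx":0,"wy":0,"wz":0,"hand":85},{"dx":0,"dy":0,"dz":2.05,"wx":0,"wy":0,"wz":0,"hand":85},{"dx":0,"dy":0,"dz":2.18,"wx":0,"wy":0,"wz":0,"hand":85},{"dx":0,"dy":0,"dz":2.18,"wx":0,"wy":0,"wz":0,"hand":85},{"dx":0,"dy":0,"dz":2.18,"wx":0,"wy":0,"wz":0,"hand":40},{"dx":0,"dy":0,"dz":2.18,"wx":0,"wy":0,"wz":0,"hand":40},{"dx":0,"dy":0,"dz":2.18,"wx":0,"wy":0,"wz":0,"hand":40},{"dx":0,"dy":0,"dz":2.18,"wx":0,"wy":0,"wz":0,"hand":40},{"dx":0,"dy":0,"dz":2.18,"wx":0,"wy":0,"wz":0,"hand":40},{"dx":0,"dy":0,"dz":2.18,"wx":0,"wy":0,"wz":0,"hand":40},{"dx":0,"dy":0,"dz":2.18,"wx":0,"wy":0,"wz":0,"hand":40}]}}

```text
clock: 4.45
eef_pos: [0.6357, 0.1313, 0.0334]
tool_rot: [0.695, 0.719, 0.002, 0.001]
ft_force: [0.1, 0.4, 5.8]
grip_width: 0.0492
grasp_force: 62.5
```

```bash
python3 -c "
from h import *
w=-.044
go([(.6337,.131,.10,.035),(.4583,-.177,.10,w),(.4583,-.177,.0315,w)])"
```

```text
(0.6337, 0.131, 0.1, 0.035) d [-0.   -0.03 -1.33] w [ 0.05 -0.01 -0.  ]
(0.4583, -0.177, 0.1, -0.044) d [-6.04 -3.76 -1.35] w [ 0.05 -0.01  0.9 ]
(0.4583, -0.177, 0.0315, -0.044) d [-6.04 -3.76  0.02] w [ 0.05 -0.01  0.9 ]
```

```bash
python3 - <<'E'
from h import *
im=bot.camera('scene')[230:340,340:470]; im=cv2.resize(im,None,fx=5,fy=5,interpolation=cv2.INTER_CUBIC)
cv2.imwrite('pics/s1.png',im[:,:,::-1]); o=bot.get_obs();print({k:np.round(v,4).tolist() for k,v in o.items()})
E
```

```text
{'clock': 4.5, 'joint_pos': [0.2036, 0.6781, 0.1285, 1.0168, 0.0001, 1.7394], 'joint_vel': [0.001, 0.0017, -0.0003, -0.0032, -0.0015, 0.0015], 'tau': [-0.0993, -50.0773, 20.6846, -0.296, -0.0534, 0.0085], 'eef_pos': [0.6357, 0.1313, 0.0334], 'tool_rot': [0.6946, 0.7194, 0.0019, 0.0012], 'ft_force': [-0.134, -0.7431, 6.4797], 'ft_torque': [0.0106, 0.2078, 0.0386], 'grasp_force': 62.5391, 'grip_width': 0.0492}
```

View pics/s1.png

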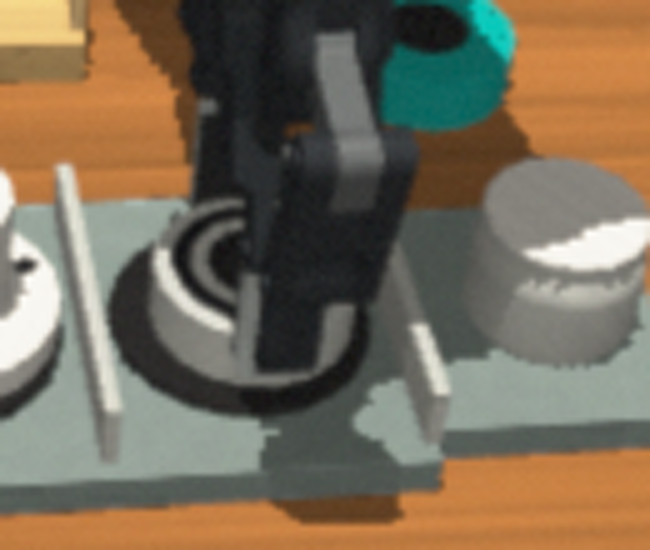

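The grip looks sound and the bearing is flat between the pads. I'll lift and check.

Request:
{"api": "drive_tool", "payload": {"rows": [{"dx":0,"dy":0,"dz":-0.4,"wx":0,"wy":0,"wz":0,"hand":40},{"dx":0,"dy":0,"dz":-1.0,"wx":0,"wy":0,"wz":0,"hand":40},{"dx":0,"dy":0,"dz":-1.4,"wx":0,"wy":0,"wz":0,"hand":40},{"dx":0,"dy":0,"dz":-1.4,"wx":0,"wy":0,"wz":0,"hand":40},{"dx":0,"dy":0,"dz":-1.4,"wx":0,"wy":0,"wz":0,"hand":40}]}}

```text
clock: 5.0
eef_pos: [0.6342, 0.1309, 0.1009]
tool_rot: [0.695, 0.719, 0.0, 0.0]
ft_force: [-0.5, -0.4, -1.8]
grip_width: 0.0493
grasp_force: 62.4
```

```bash
python3 - <<'E'
from h import *
o=bot.get_obs()
im=bot.camera('scene')[180:340,330:490]; im=cv2.resize(im,None,fx=3.5,fy=3.5,interpolation=cv2.INTER_CUBIC)
cv2.imwrite('pics/s2.png',im[:,:,::-1])
w=-.044;print(o['eef_pos'],o['grip_width'],o['ft_force'])
go([(.4583,-.177,.10,w),(.4583,-.177,.0315,w)])
E
```

```text
[0.63417032 0.13093387 0.10088705] 0.04931876690629516 [-0.53434737 -0.38768986 -1.75799915]
(0.4583, -0.177, 0.1, -0.044) d [-6.03 -3.71  0.  ] w [-0.02  0.    0.9 ]
(0.4583, -0.177, 0.0315, -0.044) d [-6.03 -3.71  1.37] w [-0.02  0.    0.9 ]
```

View pics/s2.png

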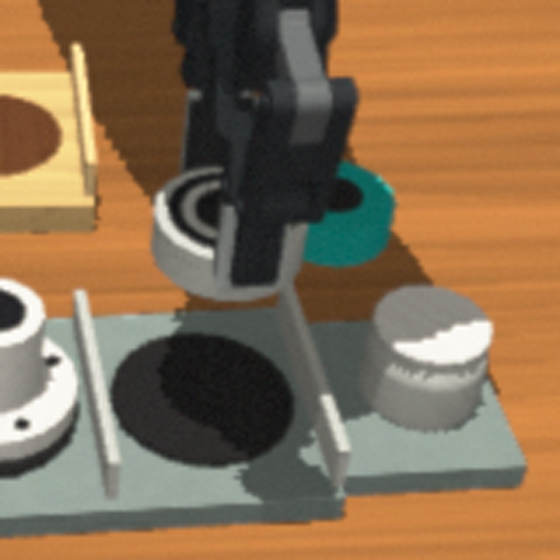

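Bearing held flat. Now the transfer.

Request:
{"api": "drive_tool", "payload": {"rows": [{"dx":-0.5,"dy":-0.31,"dz":0,"wx":0,"wy":0,"wz":0.1,"hand":40},{"dx":-1.3,"dy":-0.8,"dz":0,"wx":0,"wy":0,"wz":0.3,"hand":40},{"dx":-2.1,"dy":-1.3,"dz":0,"wx":0,"wy":0,"wz":0.5,"hand":40},{"dx":-2.9,"dy":-1.8,"dz":0,"wx":0,"wy":0,"wz":0.6,"hand":40},{"dx":-3.7,"dy":-2.3,"dz":0,"wx":0,"wy":0,"wz":0.8,"hand":40},{"dx":-4.5,"dy":-2.8,"dz":0,"wx":0,"wy":0,"wz":0.9,"hand":40},{"dx":-5.3,"dy":-3.3,"dz":0,"wx":0,"wy":0,"wz":0.9,"hand":40},{"dx":-5.9,"dy":-3.6,"dz":0,"wx":0,"wy":0,"wz":0.9,"hand":40},{"dx":-6.03,"dy":-3.71,"dz":0,"wx":0,"wy":0,"wz":0.9,"hand":40},{"dx":-6.03,"dy":-3.71,"dz":0,"wx":0,"wy":0,"wz":0.9,"hand":40},{"dx":-6.03,"dy":-3.71,"dz":0.5,"wx":0,"wy":0,"wz":0.9,"hand":40},{"dx":-6.03,"dy":-3.71,"dz":1.0,"wx":0,"wy":0,"wz":0.9,"hand":40},{"dx":-6.03,"dy":-3.71,"dz":1.2,"wx":0,"wy":0,"wz":0.9,"hand":40},{"dx":-6.03,"dy":-3.71,"dz":1.2,"wx":0,"wy":0,"wz":0.9,"hand":40},{"dx":-6.03,"dy":-3.71,"dz":1.2,"wx":0,"wy":0,"wz":0.9,"hand":40}]}}

```text
clock: 6.55
eef_pos: [0.4598, -0.1762, 0.041]
tool_rot: [0.722, 0.692, 0.0, -0.0]
ft_force: [0.7, -0.2, -1.7]
grip_width: 0.0488
grasp_force: 62.5
```

```bash
python3 - <<'E'
from h import *
go([(.4583,-.177,.0332,-.044)])
P=pose('wrist'); im=bot.camera('wrist').copy()
w=-.044
for s in (.12,.04,-.04,-.12):
    X=ring(.031,.016)+[.4636-np.sin(w)*s,-.0571+np.cos(w)*s,0]
    cv2.polylines(im,[np.int32(proj(P,X))],True,(0,255,0))
cv2.imwrite('pics/w3.png',im[:,:,::-1])
E
```

```text
(0.4583, -0.177, 0.0332, -0.044) d [-0.02 -0.03  0.16] w [-0.   -0.    0.02]
```

View pics/w3.png

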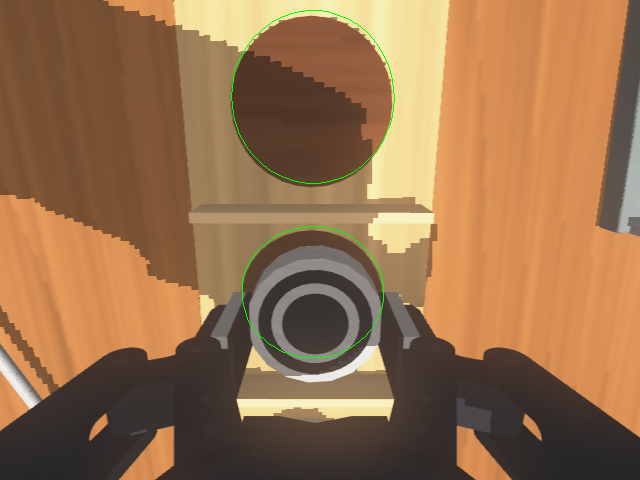

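The predicted disc outlines match the picture to about 1 mm, so I'll set the bearing down and release it.

Request:
{"api": "drive_tool", "payload": {"rows": [{"dx":-0.02,"dy":-0.03,"dz":0.09,"wx":0,"wy":0,"wz":0,"hand":40},{"dx":-0.02,"dy":-0.03,"dz":0.16,"wx":0,"wy":0,"wz":0,"hand":40},{"dx":-0.02,"dy":-0.03,"dz":0.16,"wx":0,"wy":0,"wz":0,"hand":40},{"dx":-0.02,"dy":-0.03,"dz":0.16,"wx":0,"wy":0,"wz":0,"hand":40}]}}

```text
clock: 7.0
eef_pos: [0.4583, -0.1781, 0.0334]
tool_rot: [0.722, 0.691, 0.0, 0.001]
ft_force: [-0.9, -0.4, 2.1]
grip_width: 0.0493
grasp_force: 62.6
```

Request:
{"api": "drive_tool", "payload": {"rows": [{"dx":0,"dy":0,"dz":0,"wx":0,"wy":0,"wz":0,"hand":58},{"dx":0,"dy":0,"dz":0,"wx":0,"wy":0,"wz":0,"hand":75},{"dx":0,"dy":0,"dz":0,"wx":0,"wy":0,"wz":0,"hand":85},{"dx":0,"dy":0,"dz":0,"wx":0,"wy":0,"wz":0,"hand":85},{"dx":0,"dy":0,"dz":-0.5,"wx":0,"wy":0,"wz":0,"hand":85},{"dx":0,"dy":0,"dz":-1.3,"wx":0,"wy":0,"wz":0,"hand":85},{"dx":0,"dy":0,"dz":-2.0,"wx":0,"wy":0,"wz":0,"hand":85},{"dx":0,"dy":0,"dz":-2.0,"wx":0,"wy":0,"wz":0,"hand":85}]}}

```text
clock: 7.8
eef_pos: [0.4612, -0.1792, 0.1378]
tool_rot: [0.722, 0.692, 0.002, 0.005]
ft_force: [0.5, -0.2, 0.9]
grip_width: 0.0853
grasp_force: 0.0
```

```bash
python3 look.py w4 bearing; python3 -c "
from h import *
go([(.6335,.0506,.13,.035),(.6335,.0506,.043,.035)])"
```

```text
bearing 0.86 [308. 238.  83.  84.] [ 0.4572 -0.179 ] 5204 5423.75
[ 0.458337   -0.17803729  0.13364515] 7.9 [-1.37656805 -0.29705942 -0.34285492] 0.08549554657097588
(0.6335, 0.0506, 0.13, 0.035) d [4.72 3.3  0.08] w [ 0.03  0.01 -0.9 ]
(0.6335, 0.0506, 0.043, 0.035) d [4.72 3.3  1.82] w [ 0.03  0.01 -0.9 ]
```

The bearing is placed within about 2 mm of centre. Next, the hub.

Request:
{"api": "drive_tool", "payload": {"rows": [{"dx":0.8,"dy":0.55,"dz":0.08,"wx":0,"wy":0,"wz":-0.2,"hand":85},{"dx":1.6,"dy":1.1,"dz":0.08,"wx":0,"wy":0,"wz":-0.4,"hand":85},{"dx":2.4,"dy":1.7,"dz":0.08,"wx":0,"wy":0,"wz":-0.6,"hand":85},{"dx":3.2,"dy":2.2,"dz":0.08,"wx":0,"wy":0,"wz":-0.8,"hand":85},{"dx":4.0,"dy":2.8,"dz":0.08,"wx":0,"wy":0,"wz":-0.9,"hand":85},{"dx":4.6,"dy":3.2,"dz":0.08,"wx":0,"wy":0,"wz":-0.9,"hand":85},{"dx":4.72,"dy":3.3,"dz":0.08,"wx":0,"wy":0,"wz":-0.9,"hand":85},{"dx":4.72,"dy":3.3,"dz":0.08,"wx":0,"wy":0,"wz":-0.9,"hand":85},{"dx":4.72,"dy":3.3,"dz":0.9,"wx":0,"wy":0,"wz":-0.9,"hand":85},{"dx":4.72,"dy":3.3,"dz":1.6,"wx":0,"wy":0,"wz":-0.9,"hand":85},{"dx":4.72,"dy":3.3,"dz":1.82,"wx":0,"wy":0,"wz":-0.9,"hand":80},{"dx":4.72,"dy":3.3,"dz":1.82,"wx":0,"wy":0,"wz":-0.9,"hand":60},{"dx":4.72,"dy":3.3,"dz":1.82,"wx":0,"wy":0,"wz":-0.9,"hand":28},{"dx":4.72,"dy":3.3,"dz":1.82,"wx":0,"wy":0,"wz":-0.9,"hand":28},{"dx":4.72,"dy":3.3,"dz":1.82,"wx":0,"wy":0,"wz":-0.9,"hand":28},{"dx":4.72,"dy":3.3,"dz":1.82,"wx":0,"wy":0,"wz":-0.9,"hand":28},{"dx":4.72,"dy":3.3,"dz":1.82,"wx":0,"wy":0,"wz":-0.9,"hand":28},{"dx":4.72,"dy":3.3,"dz":1.82,"wx":0,"wy":0,"wz":-0.9,"hand":28}]}}

```text
clock: 9.7
eef_pos: [0.6346, 0.0506, 0.0446]
tool_rot: [0.695, 0.719, 0.002, 0.002]
ft_force: [1.0, -0.5, 6.2]
grip_width: 0.0344
grasp_force: 60.8
```

Request:
{"api": "drive_tool", "payload": {"rows": [{"dx":0,"dy":0,"dz":-0.4,"wx":0,"wy":0,"wz":0,"hand":28},{"dx":0,"dy":0,"dz":-1.0,"wx":0,"wy":0,"wz":0,"hand":28},{"dx":0,"dy":0,"dz":-1.4,"wx":0,"wy":0,"wz":0,"hand":28},{"dx":0,"dy":0,"dz":-1.4,"wx":0,"wy":0,"wz":0,"hand":28},{"dx":0,"dy":0,"dz":-1.4,"wx":0,"wy":0,"wz":0,"hand":28}]}}

```text
clock: 10.2
eef_pos: [0.6327, 0.0509, 0.1116]
tool_rot: [0.695, 0.719, 0.0, 0.0]
ft_force: [0.2, 0.1, -3.8]
grip_width: 0.034
grasp_force: 60.5
```

```bash
python3 look.py w5; python3 -c "
from h import *
go([(.4618,-.0971,.112,-.044),(.4618,-.0971,.0526,-.044),(.4618,-.0971,.0445,-.044)])"
```

```text
[0.63187495 0.05076295 0.11048403] 10.25 [-0.38371479  1.24515551 -3.12157586] 0.034574364164744124
(0.4618, -0.0971, 0.112, -0.044) d [-2.84 -3.5  -0.02] w [-0.02  0.    0.91]
(0.4618, -0.0971, 0.0526, -0.044) d [-2.84 -3.5   1.17] w [-0.02  0.    0.91]
(0.4618, -0.0971, 0.0445, -0.044) d [-2.84 -3.5   1.33] w [-0.02  0.    0.91]
```

View pics/w5.png

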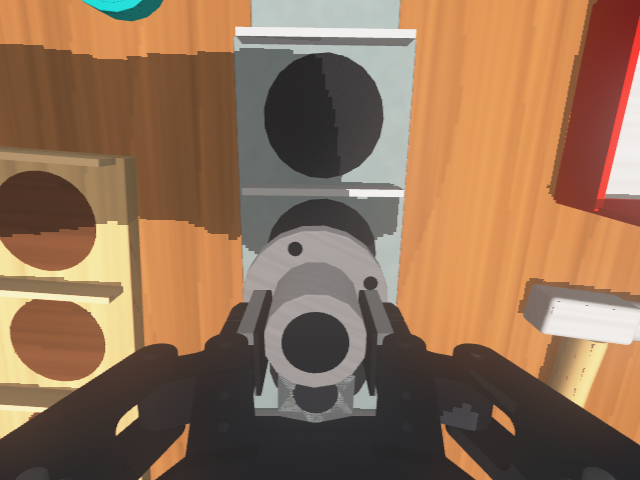

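The hub is held squarely at about (315,342) in the wrist view. Transferring it now.

Request:
{"api": "drive_tool", "payload": {"rows": [{"dx":-0.35,"dy":-0.45,"dz":0,"wx":0,"wy":0,"wz":0.1,"hand":28},{"dx":-0.9,"dy":-1.1,"dz":0,"wx":0,"wy":0,"wz":0.3,"hand":28},{"dx":-1.5,"dy":-1.85,"dz":0,"wx":0,"wy":0,"wz":0.5,"hand":28},{"dx":-2.1,"dy":-2.6,"dz":0,"wx":0,"wy":0,"wz":0.7,"hand":28},{"dx":-2.6,"dy":-3.2,"dz":0,"wx":0,"wy":0,"wz":0.9,"hand":28},{"dx":-2.84,"dy":-3.46,"dz":0,"wx":0,"wy":0,"wz":0.9,"hand":28},{"dx":-2.84,"dy":-3.46,"dz":0,"wx":0,"wy":0,"wz":0.9,"hand":28},{"dx":-2.84,"dy":-3.46,"dz":0.5,"wx":0,"wy":0,"wz":0.9,"hand":28},{"dx":-2.84,"dy":-3.46,"dz":1.0,"wx":0,"wy":0,"wz":0.9,"hand":28},{"dx":-2.84,"dy":-3.46,"dz":1.17,"wx":0,"wy":0,"wz":0.9,"hand":28},{"dx":-2.84,"dy":-3.46,"dz":1.17,"wx":0,"wy":0,"wz":0.9,"hand":28},{"dx":-2.84,"dy":-3.46,"dz":1.17,"wx":0,"wy":0,"wz":0.9,"hand":28},{"dx":-2.84,"dy":-3.46,"dz":1.17,"wx":0,"wy":0,"wz":0.9,"hand":28}]}}

```text
clock: 11.55
eef_pos: [0.4661, -0.0971, 0.0542]
tool_rot: [0.722, 0.692, 0.001, 0.001]
ft_force: [0.5, 0.3, -1.5]
grip_width: 0.0344
grasp_force: 60.7
```

```bash
python3 -c "
from h import *
go([(.4618,-.0971,.0444,-.044)]);print(bot.get_obs()['eef_pos'])"
```

```text
(0.4618, -0.0971, 0.0444, -0.044) d [-0.   -0.09  0.2 ] w [0.02 0.   0.01]
[ 0.46610958 -0.09714678  0.05424133]
```

Request:
{"api": "drive_tool", "payload": {"rows": [{"dx":0,"dy":-0.06,"dz":0.06,"wx":0,"wy":0,"wz":0,"hand":28},{"dx":0,"dy":-0.06,"dz":0.12,"wx":0,"wy":0,"wz":0,"hand":28},{"dx":0,"dy":-0.06,"dz":0.17,"wx":0,"wy":0,"wz":0,"hand":28},{"dx":0,"dy":-0.06,"dz":0.17,"wx":0,"wy":0,"wz":0,"hand":28},{"dx":0,"dy":-0.06,"dz":0.17,"wx":0,"wy":0,"wz":0,"hand":28}]}}

```text
clock: 12.05
eef_pos: [0.4619, -0.0971, 0.0448]
tool_rot: [0.722, 0.692, -0.0, -0.0]
ft_force: [-0.9, 1.1, -3.2]
grip_width: 0.0339
grasp_force: 61.0
```

```bash
python3 -c "
from h import *
go([(.4618,-.0971,.0444,-.044)]);o=bot.get_obs();print(o['eef_pos'],o['ft_force'])"
```

```text
(0.4618, -0.0971, 0.0444, -0.044) d [-0.   -0.    0.01] w [-0. -0.  0.]
[ 0.46187424 -0.097054    0.04477533] [-0.89889988  1.14089745 -3.23144716]
```

Request:
{"api": "drive_tool", "payload": {"rows": [{"dx":0,"dy":0,"dz":0.02,"wx":0,"wy":0,"wz":0,"hand":28},{"dx":0,"dy":0,"dz":0.03,"wx":0,"wy":0,"wz":0,"hand":28},{"dx":0,"dy":0,"dz":0.03,"wx":0,"wy":0,"wz":0,"hand":28}]}}

```text
clock: 12.35
eef_pos: [0.462, -0.0971, 0.0445]
tool_rot: [0.722, 0.692, 0.0, 0.0]
ft_force: [-3.8, 1.2, 6.9]
grip_width: 0.0342
grasp_force: 62.2
```

Contact. Release and rise.

Request:
{"api": "drive_tool", "payload": {"rows": [{"dx":0,"dy":0,"dz":0.0,"wx":0,"wy":0,"wz":0,"hand":42},{"dx":0,"dy":0,"dz":0,"wx":0,"wy":0,"wz":0,"hand":60},{"dx":0,"dy":0,"dz":0,"wx":0,"wy":0,"wz":0,"hand":85},{"dx":0,"dy":0,"dz":0,"wx":0,"wy":0,"wz":0,"hand":85},{"dx":0,"dy":0,"dz":-0.5,"wx":0,"wy":0,"wz":0,"hand":85},{"dx":0,"dy":0,"dz":-1.2,"wx":0,"wy":0,"wz":0,"hand":85},{"dx":0,"dy":0,"dz":-1.8,"wx":0,"wy":0,"wz":0,"hand":85},{"dx":0,"dy":0,"dz":-1.8,"wx":0,"wy":0,"wz":0,"hand":85},{"dx":0,"dy":0,"dz":-1.8,"wx":0,"wy":0,"wz":0,"hand":85}]}}

```text
clock: 13.25
eef_pos: [0.4624, -0.0972, 0.1338]
tool_rot: [0.722, 0.692, 0.001, 0.001]
ft_force: [0.2, -0.2, 0.2]
grip_width: 0.0848
grasp_force: 0.0
```

```bash
python3 look.py w6 hub; python3 - <<'E'
from h import *
# nut yaw from top-view outline vs render IoU
P=pose('top'); bot.camera('top'); 
r=[d for d in bot.outline_of('top','nut') if abs(d['extent'][0]-346)<12][0]['region']
m0=cv2.resize(r.astype(np.uint8),(1280,960),interpolation=cv2.INTER_NEAREST)
rng=np.radians(np.arange(-12,19,3))
def ren(yaw):
    m=np.zeros((960,1280),np.uint8);X=R.from_rotvec([0,0,yaw]).apply(MOD['nut'])+[.6348,-.0307,.016]
    cv2.fillConvexPoly(m,cv2.convexHull(np.int32(np.round(((proj(P,X)+.5)*2-.5)))),1);return m
print([(round(y,2),round((ren(y)&m0).sum()/(ren(y)|m0).sum(),3)) for y in rng])
go([(.6348,-.0307,.13,.035),(.6348,-.0307,.033,.035)])
E
```

```text
hub 0.88 [314. 241.  90.  99.] [ 0.4612 -0.0974] 6905 7249.75
[ 0.46100763 -0.09685368  0.13224346] 13.35 [-0.07630761 -1.33074873 -0.00852257] 0.08510048019799853
[(np.float64(-0.21), np.float64(0.9)), (np.float64(-0.16), np.float64(0.896)), (np.float64(-0.1), np.float64(0.902)), (np.float64(-0.05), np.float64(0.885)), (np.float64(0.0), np.float64(0.884)), (np.float64(0.05), np.float64(0.903)), (np.float64(0.1), np.float64(0.906)), (np.float64(0.16), np.float64(0.903)), (np.float64(0.21), np.float64(0.907)), (np.float64(0.26), np.float64(0.887)), (np.float64(0.31), np.float64(0.887))]
(0.6348, -0.0307, 0.13, 0.035) d [1.47 3.42 0.03] w [-0.03 -0.01 -0.9 ]
(0.6348, -0.0307, 0.033, 0.035) d [1.47 3.42 1.97] w [-0.03 -0.01 -0.9 ]
```

Request:
{"api": "drive_tool", "payload": {"rows": [{"dx":0.3,"dy":0.7,"dz":0.0,"wx":0,"wy":0,"wz":-0.2,"hand":85},{"dx":0.7,"dy":1.6,"dz":0.0,"wx":0,"wy":0,"wz":-0.5,"hand":85},{"dx":1.1,"dy":2.5,"dz":0.0,"wx":0,"wy":0,"wz":-0.8,"hand":85},{"dx":1.4,"dy":3.2,"dz":0.0,"wx":0,"wy":0,"wz":-0.9,"hand":85},{"dx":1.47,"dy":3.42,"dz":0.03,"wx":0,"wy":0,"wz":-0.9,"hand":85},{"dx":1.47,"dy":3.42,"dz":0.03,"wx":0,"wy":0,"wz":-0.9,"hand":85},{"dx":1.47,"dy":3.42,"dz":0.03,"wx":0,"wy":0,"wz":-0.9,"hand":85},{"dx":1.47,"dy":3.42,"dz":0.03,"wx":0,"wy":0,"wz":-0.9,"hand":85}]}}

```text
clock: 14.25
eef_pos: [0.6346, -0.0316, 0.1313]
tool_rot: [0.695, 0.719, -0.001, -0.001]
ft_force: [-0.1, -0.0, -1.0]
grip_width: 0.0848
grasp_force: 0.0
```

```bash
python3 look.py w7 nut sleeve;  python3 - <<'E'
from h import *
P=pose('wrist'); im=cv2.imread('pics/w7.png')
q=bot.outline_of('wrist','nut'); r=q[0]['region'] if q else None
if q:
    v,u=np.nonzero(r); best=[]
    for y in np.radians(np.arange(-30,31,2)):
        xy,A=fit(P,'nut',(u.mean(),v.mean()),.016,y)
        m=np.zeros((480,640),np.uint8);X=R.from_rotvec([0,0,y]).apply(MOD['nut'])+[*xy,.016]
        cv2.fillConvexPoly(m,cv2.convexHull(np.int32(np.round(proj(P,X)))),1); best.append((round(((m>0)&r).sum()/((m>0)|r).sum(),3),round(y,3)))
    print(sorted(best)[::-1][:8])
go([(.6348,-.0307,.033,.035)])
cv2.imwrite('pics/w7c.png',cv2.resize(im[150:400,190:450],None,fx=2.2,fy=2.2))
E
```

```text
nut 0.72 [319. 249.  76.  94.] [ 0.635  -0.0326] 5558 5616.5
sleeve 0.73 [324. 373.  69.  98.] [ 0.6425 -0.1119] 5287 5585.5
[ 0.63514704 -0.03158759  0.13217681] 14.4 [ 0.0085754   0.07810221 -0.24089469] 0.08471963340237734
[(np.float64(0.978), np.float64(0.035)), (np.float64(0.978), np.float64(0.0)), (np.float64(0.972), np.float64(-0.035)), (np.float64(0.963), np.float64(-0.07)), (np.float64(0.958), np.float64(0.07)), (np.float64(0.952), np.float64(0.105)), (np.float64(0.949), np.float64(-0.105)), (np.float64(0.938), np.float64(0.14))]
(0.6348, -0.0307, 0.033, 0.035) d [ 0.02 -0.01  1.99] w [ 0.    0.   -0.01]
```

View pics/w7c.png

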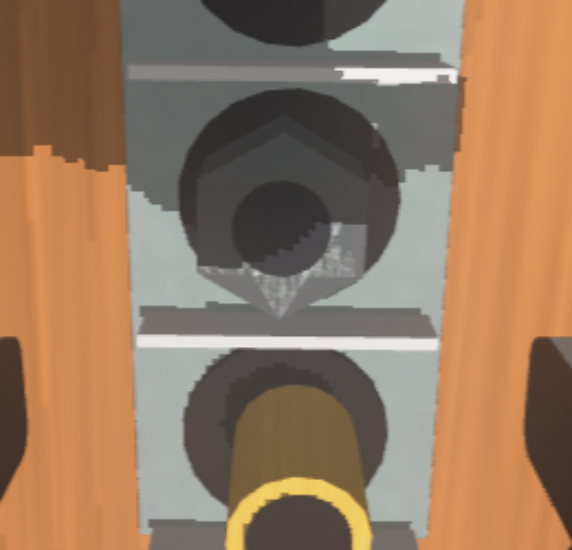

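The nut's flats face the fingers (yaw ≈ 0.01) and it sits on target. Going down to grip it.

Request:
{"api": "drive_tool", "payload": {"rows": [{"dx":0,"dy":0,"dz":0.8,"wx":0,"wy":0,"wz":0,"hand":85},{"dx":0,"dy":0,"dz":1.6,"wx":0,"wy":0,"wz":0,"hand":85},{"dx":0,"dy":0,"dz":1.98,"wx":0,"wy":0,"wz":0,"hand":80},{"dx":0,"dy":0,"dz":1.98,"wx":0,"wy":0,"wz":0,"hand":65},{"dx":0,"dy":0,"dz":1.98,"wx":0,"wy":0,"wz":0,"hand":36},{"dx":0,"dy":0,"dz":1.98,"wx":0,"wy":0,"wz":0,"hand":36},{"dx":0,"dy":0,"dz":1.98,"wx":0,"wy":0,"wz":0,"hand":36},{"dx":0,"dy":0,"dz":1.98,"wx":0,"wy":0,"wz":0,"hand":36},{"dx":0,"dy":0,"dz":1.98,"wx":0,"wy":0,"wz":0,"hand":36},{"dx":0,"dy":0,"dz":1.98,"wx":0,"wy":0,"wz":0,"hand":36}]}}

```text
clock: 15.45
eef_pos: [0.6374, -0.0312, 0.0348]
tool_rot: [0.695, 0.719, 0.001, 0.001]
ft_force: [-0.3, -0.3, 5.8]
grip_width: 0.0446
grasp_force: 63.8
```

Request:
{"api": "drive_tool", "payload": {"rows": [{"dx":0,"dy":0,"dz":-0.4,"wx":0,"wy":0,"wz":0,"hand":36},{"dx":0,"dy":0,"dz":-1.0,"wx":0,"wy":0,"wz":0,"hand":36},{"dx":0,"dy":0,"dz":-1.4,"wx":0,"wy":0,"wz":0,"hand":36},{"dx":0,"dy":0,"dz":-1.4,"wx":0,"wy":0,"wz":0,"hand":36},{"dx":0,"dy":0,"dz":-1.4,"wx":0,"wy":0,"wz":0,"hand":36},{"dx":0,"dy":0,"dz":-1.4,"wx":0,"wy":0,"wz":0,"hand":36}]}}

```text
clock: 16.05
eef_pos: [0.6344, -0.031, 0.1006]
tool_rot: [0.695, 0.719, -0.001, -0.001]
ft_force: [-0.3, -0.1, -3.4]
grip_width: 0.045
grasp_force: 62.8
```

```bash
python3 look.py w8; python3 -c "
from h import *
go([(.4654,-.0171,.10,-.044),(.4654,-.0171,.043,-.044)])"
```

```text
[ 0.63440277 -0.0309597   0.10051387] 16.1 [-0.6173938   0.32866139 -4.49688018] 0.04462972001538367
(0.4654, -0.0171, 0.1, -0.044) d [ 0.4  -3.37  0.02] w [-0.05 -0.    0.91]
(0.4654, -0.0171, 0.043, -0.044) d [ 0.39 -3.36  1.16] w [-0.05 -0.    0.91]
```

View pics/w8.png

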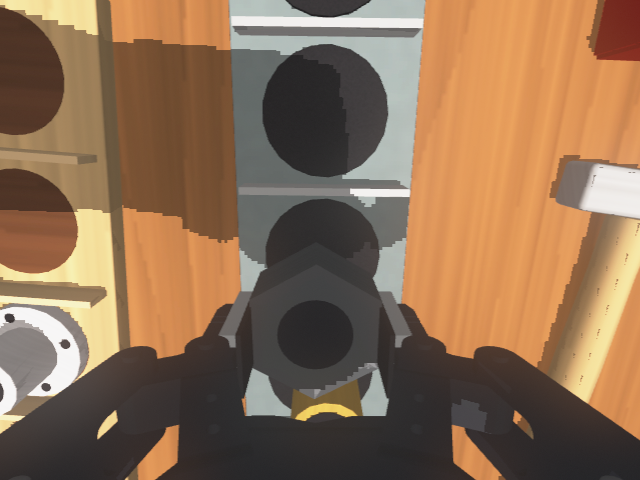

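The nut is held flat-to-flat, at (315,330) in the wrist view. Transferring it.

Request:
{"api": "drive_tool", "payload": {"rows": [{"dx":0.05,"dy":-0.45,"dz":0,"wx":0,"wy":0,"wz":0.1,"hand":36},{"dx":0.1,"dy":-1.1,"dz":0,"wx":0,"wy":0,"wz":0.3,"hand":36},{"dx":0.2,"dy":-1.85,"dz":0,"wx":0,"wy":0,"wz":0.5,"hand":36},{"dx":0.3,"dy":-2.6,"dz":0,"wx":0,"wy":0,"wz":0.7,"hand":36},{"dx":0.4,"dy":-3.1,"dz":0,"wx":0,"wy":0,"wz":0.9,"hand":36},{"dx":0.4,"dy":-3.37,"dz":0,"wx":0,"wy":0,"wz":0.9,"hand":36},{"dx":0.4,"dy":-3.37,"dz":0,"wx":0,"wy":0,"wz":0.9,"hand":36},{"dx":0.4,"dy":-3.37,"dz":0.5,"wx":0,"wy":0,"wz":0.9,"hand":36},{"dx":0.4,"dy":-3.37,"dz":0.9,"wx":0,"wy":0,"wz":0.9,"hand":36},{"dx":0.4,"dy":-3.37,"dz":1.16,"wx":0,"wy":0,"wz":0.9,"hand":36},{"dx":0.4,"dy":-3.37,"dz":1.16,"wx":0,"wy":0,"wz":0.9,"hand":36},{"dx":0.4,"dy":-3.37,"dz":1.16,"wx":0,"wy":0,"wz":0.9,"hand":36},{"dx":0.4,"dy":-3.37,"dz":1.16,"wx":0,"wy":0,"wz":0.9,"hand":36},{"dx":0.4,"dy":-3.37,"dz":1.16,"wx":0,"wy":0,"wz":0.9,"hand":36}]}}

```text
clock: 17.5
eef_pos: [0.4679, -0.017, 0.0456]
tool_rot: [0.722, 0.692, 0.001, 0.001]
ft_force: [-0.3, -0.6, -2.4]
grip_width: 0.0448
grasp_force: 62.7
```

```bash
python3 -c "
from h import *
go([(.4654,-.0171,.0346,-.044)]);print(bot.get_obs()['eef_pos'])"
```

```text
(0.4654, -0.0171, 0.0346, -0.044) d [-0.   -0.05  0.22] w [ 0.02 -0.    0.01]
[ 0.46790303 -0.0170075   0.0455959 ]
```

Request:
{"api": "drive_tool", "payload": {"rows": [{"dx":0,"dy":0,"dz":0.05,"wx":0,"wy":0,"wz":0,"hand":36},{"dx":0,"dy":0,"dz":0.1,"wx":0,"wy":0,"wz":0,"hand":36},{"dx":0,"dy":0,"dz":0.14,"wx":0,"wy":0,"wz":0,"hand":36},{"dx":0,"dy":0,"dz":0.16,"wx":0,"wy":0,"wz":0,"hand":36},{"dx":0,"dy":0,"dz":0.16,"wx":0,"wy":0,"wz":0,"hand":36},{"dx":0,"dy":0,"dz":0.16,"wx":0,"wy":0,"wz":0,"hand":36}]}}

```text
clock: 18.1
eef_pos: [0.4668, -0.017, 0.0368]
tool_rot: [0.722, 0.692, -0.0, -0.0]
ft_force: [-0.4, 0.2, -2.3]
grip_width: 0.0448
grasp_force: 62.8
```

Request:
{"api": "drive_tool", "payload": {"rows": [{"dx":0,"dy":-0.02,"dz":0.02,"wx":0,"wy":0,"wz":0,"hand":36},{"dx":0,"dy":-0.02,"dz":0.04,"wx":0,"wy":0,"wz":0,"hand":36},{"dx":0,"dy":-0.02,"dz":0.04,"wx":0,"wy":0,"wz":0,"hand":36},{"dx":0,"dy":-0.02,"dz":0.04,"wx":0,"wy":0,"wz":0,"hand":36}]}}

```text
clock: 18.5
eef_pos: [0.4658, -0.0169, 0.0348]
tool_rot: [0.722, 0.692, -0.0, -0.0]
ft_force: [0.2, -0.8, -2.0]
grip_width: 0.0446
grasp_force: 62.8
```

Request:
{"api": "drive_tool", "payload": {"rows": [{"dx":0,"dy":0,"dz":0.01,"wx":0,"wy":0,"wz":0,"hand":36},{"dx":0,"dy":0,"dz":0.02,"wx":0,"wy":0,"wz":0,"hand":36},{"dx":0,"dy":0,"dz":0.03,"wx":0,"wy":0,"wz":0,"hand":36},{"dx":0,"dy":0,"dz":0.03,"wx":0,"wy":0,"wz":0,"hand":36}]}}

```text
clock: 18.9
eef_pos: [0.4658, -0.0169, 0.0348]
tool_rot: [0.722, 0.692, 0.0, 0.0]
ft_force: [-4.1, -0.8, 10.9]
grip_width: 0.0444
grasp_force: 64.6
```

Contact. Release and rise.

Request:
{"api": "drive_tool", "payload": {"rows": [{"dx":0,"dy":0,"dz":0.0,"wx":0,"wy":0,"wz":0,"hand":52},{"dx":0,"dy":0,"dz":0,"wx":0,"wy":0,"wz":0,"hand":70},{"dx":0,"dy":0,"dz":0,"wx":0,"wy":0,"wz":0,"hand":85},{"dx":0,"dy":0,"dz":0,"wx":0,"wy":0,"wz":0,"hand":85},{"dx":0,"dy":0,"dz":-0.5,"wx":0,"wy":0,"wz":0,"hand":85},{"dx":0,"dy":0,"dz":-1.2,"wx":0,"wy":0,"wz":0,"hand":85},{"dx":0,"dy":0,"dz":-2.0,"wx":0,"wy":0,"wz":0,"hand":85},{"dx":0,"dy":0,"dz":-2.0,"wx":0,"wy":0,"wz":0,"hand":85},{"dx":0,"dy":0,"dz":-2.0,"wx":0,"wy":0,"wz":0,"hand":85},{"dx":0,"dy":0,"dz":-2.0,"wx":0,"wy":0,"wz":0,"hand":85}]}}

```text
clock: 19.9
eef_pos: [0.4649, -0.0169, 0.1322]
tool_rot: [0.722, 0.692, -0.001, -0.001]
ft_force: [0.4, 0.6, -1.0]
grip_width: 0.0851
grasp_force: 0.0
```

```bash
python3 look.py w9 nut; python3 -c "
from h import *
go([(.6428,-.1115,.135,.035),(.6428,-.1115,.045,.035)])"
```

```text
nut 0.94 [315. 250.  77.  95.] [ 0.4649 -0.0181] 5579 5592.5
nut 0.4 [573. 251. 101.  94.] [ 0.6242 -0.026 ] 7744 7033.5
[ 0.46460898 -0.01687224  0.13176581] 20.0 [-0.02288658 -0.67465119 -0.66038789] 0.08520214212772409
(0.6428, -0.1115, 0.135, 0.035) d [-1.74  3.64 -0.08] w [-0.04 -0.   -0.9 ]
(0.6428, -0.1115, 0.045, 0.035) d [-1.74  3.65  1.72] w [-0.04 -0.   -0.9 ]
```

The nut is within 1 mm of centre. Last, the sleeve.

Request:
{"api": "drive_tool", "payload": {"rows": [{"dx":-0.35,"dy":0.7,"dz":-0.08,"wx":0,"wy":0,"wz":-0.2,"hand":85},{"dx":-0.8,"dy":1.6,"dz":-0.08,"wx":0,"wy":0,"wz":-0.5,"hand":85},{"dx":-1.2,"dy":2.5,"dz":-0.08,"wx":0,"wy":0,"wz":-0.8,"hand":85},{"dx":-1.6,"dy":3.3,"dz":-0.08,"wx":0,"wy":0,"wz":-0.9,"hand":85},{"dx":-1.74,"dy":3.65,"dz":-0.08,"wx":0,"wy":0,"wz":-0.9,"hand":85},{"dx":-1.74,"dy":3.65,"dz":-0.08,"wx":0,"wy":0,"wz":-0.9,"hand":85},{"dx":-1.74,"dy":3.65,"dz":-0.08,"wx":0,"wy":0,"wz":-0.9,"hand":85},{"dx":-1.74,"dy":3.65,"dz":0.6,"wx":0,"wy":0,"wz":-0.9,"hand":85},{"dx":-1.74,"dy":3.65,"dz":1.3,"wx":0,"wy":0,"wz":-0.9,"hand":85},{"dx":-1.74,"dy":3.65,"dz":1.72,"wx":0,"wy":0,"wz":-0.9,"hand":80},{"dx":-1.74,"dy":3.65,"dz":1.72,"wx":0,"wy":0,"wz":-0.9,"hand":60},{"dx":-1.74,"dy":3.65,"dz":1.72,"wx":0,"wy":0,"wz":-0.9,"hand":30},{"dx":-1.74,"dy":3.65,"dz":1.72,"wx":0,"wy":0,"wz":-0.9,"hand":30},{"dx":-1.74,"dy":3.65,"dz":1.72,"wx":0,"wy":0,"wz":-0.9,"hand":30},{"dx":-1.74,"dy":3.65,"dz":1.72,"wx":0,"wy":0,"wz":-0.9,"hand":30},{"dx":-1.74,"dy":3.65,"dz":1.72,"wx":0,"wy":0,"wz":-0.9,"hand":30},{"dx":-1.74,"dy":3.65,"dz":1.72,"wx":0,"wy":0,"wz":-0.9,"hand":30}]}}

```text
clock: 21.7
eef_pos: [0.6456, -0.1118, 0.0496]
tool_rot: [0.695, 0.719, 0.001, 0.001]
ft_force: [-1.1, 0.7, 7.0]
grip_width: 0.039
grasp_force: 60.9
```

Request:
{"api": "drive_tool", "payload": {"rows": [{"dx":0,"dy":0,"dz":-0.4,"wx":0,"wy":0,"wz":0,"hand":30},{"dx":0,"dy":0,"dz":-1.0,"wx":0,"wy":0,"wz":0,"hand":30},{"dx":0,"dy":0,"dz":-1.5,"wx":0,"wy":0,"wz":0,"hand":30},{"dx":0,"dy":0,"dz":-1.5,"wx":0,"wy":0,"wz":0,"hand":30},{"dx":0,"dy":0,"dz":-1.5,"wx":0,"wy":0,"wz":0,"hand":30},{"dx":0,"dy":0,"dz":-1.5,"wx":0,"wy":0,"wz":0,"hand":30}]}}

```text
clock: 22.3
eef_pos: [0.643, -0.1116, 0.1201]
tool_rot: [0.695, 0.719, -0.001, -0.002]
ft_force: [-0.5, 0.3, -3.2]
grip_width: 0.0386
grasp_force: 60.7
```

```bash
python3 look.py w10; python3 -c "
from h import *
go([(.4689,.0628,.121,-.044),(.4689,.0628,.054,-.044)])"
```

```text
[ 0.64290188 -0.11152887  0.11984307] 22.35 [-0.08317124  0.4200836  -2.58674539] 0.03845039012421059
(0.4689, 0.0628, 0.121, -0.044) d [ 3.61 -3.36 -0.01] w [-0.05 -0.01  0.91]
(0.4689, 0.0628, 0.054, -0.044) d [ 3.61 -3.35  1.33] w [-0.05 -0.01  0.91]
```

View pics/w10.png

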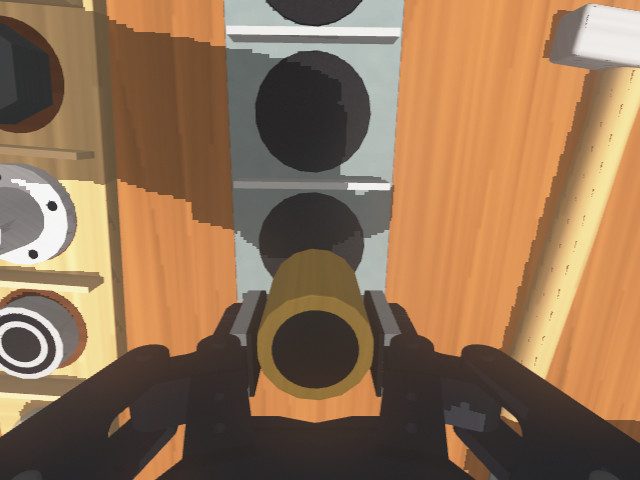

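The sleeve is held upright, at (315,345) in the wrist view. The row at left shows the nut, hub and bearing in their bays. Transferring the sleeve.

Request:
{"api": "drive_tool", "payload": {"rows": [{"dx":0.45,"dy":-0.4,"dz":0,"wx":0,"wy":0,"wz":0.1,"hand":30},{"dx":1.0,"dy":-0.95,"dz":0,"wx":0,"wy":0,"wz":0.3,"hand":30},{"dx":1.6,"dy":-1.5,"dz":0,"wx":0,"wy":0,"wz":0.5,"hand":30},{"dx":2.2,"dy":-2.05,"dz":0,"wx":0,"wy":0,"wz":0.7,"hand":30},{"dx":2.8,"dy":-2.6,"dz":0,"wx":0,"wy":0,"wz":0.9,"hand":30},{"dx":3.3,"dy":-3.1,"dz":0,"wx":0,"wy":0,"wz":0.9,"hand":30},{"dx":3.61,"dy":-3.36,"dz":0,"wx":0,"wy":0,"wz":0.9,"hand":30},{"dx":3.61,"dy":-3.36,"dz":0,"wx":0,"wy":0,"wz":0.9,"hand":30},{"dx":3.61,"dy":-3.36,"dz":0.5,"wx":0,"wy":0,"wz":0.9,"hand":30},{"dx":3.61,"dy":-3.36,"dz":0.9,"wx":0,"wy":0,"wz":0.9,"hand":30},{"dx":3.61,"dy":-3.36,"dz":1.24,"wx":0,"wy":0,"wz":0.9,"hand":30},{"dx":3.61,"dy":-3.36,"dz":1.24,"wx":0,"wy":0,"wz":0.9,"hand":30},{"dx":3.61,"dy":-3.36,"dz":1.24,"wx":0,"wy":0,"wz":0.9,"hand":30},{"dx":3.61,"dy":-3.36,"dz":1.24,"wx":0,"wy":0,"wz":0.9,"hand":30},{"dx":3.61,"dy":-3.36,"dz":1.24,"wx":0,"wy":0,"wz":0.9,"hand":30},{"dx":3.61,"dy":-3.36,"dz":1.24,"wx":0,"wy":0,"wz":0.9,"hand":30}]}}

```text
clock: 23.95
eef_pos: [0.4709, 0.0627, 0.0611]
tool_rot: [0.722, 0.691, 0.001, 0.001]
ft_force: [0.1, -0.1, -2.7]
grip_width: 0.0386
grasp_force: 61.0
```

```bash
python3 -c "
from h import *
go([(.4689,.0628,.050,-.044)]);print(bot.get_obs()['eef_pos'])"
```

```text
(0.4689, 0.0628, 0.05, -0.044) d [-0.   -0.04  0.22] w [ 0.02 -0.    0.  ]
[0.47087852 0.06271995 0.0610854 ]
```

Request:
{"api": "drive_tool", "payload": {"rows": [{"dx":0,"dy":-0.02,"dz":0.05,"wx":0,"wy":0,"wz":0,"hand":30},{"dx":0,"dy":-0.02,"dz":0.1,"wx":0,"wy":0,"wz":0,"hand":30},{"dx":0,"dy":-0.02,"dz":0.15,"wx":0,"wy":0,"wz":0,"hand":30},{"dx":0,"dy":-0.02,"dz":0.17,"wx":0,"wy":0,"wz":0,"hand":30},{"dx":0,"dy":-0.02,"dz":0.17,"wx":0,"wy":0,"wz":0,"hand":30},{"dx":0,"dy":-0.02,"dz":0.17,"wx":0,"wy":0,"wz":0,"hand":30}]}}

```text
clock: 24.55
eef_pos: [0.4692, 0.0628, 0.0517]
tool_rot: [0.722, 0.692, -0.0, -0.0]
ft_force: [-0.7, -0.4, -2.9]
grip_width: 0.0385
grasp_force: 61.0
```

Request:
{"api": "drive_tool", "payload": {"rows": [{"dx":0,"dy":0,"dz":0.01,"wx":0,"wy":0,"wz":0,"hand":30},{"dx":0,"dy":0,"dz":0.02,"wx":0,"wy":0,"wz":0,"hand":30},{"dx":0,"dy":0,"dz":0.03,"wx":0,"wy":0,"wz":0,"hand":30},{"dx":0,"dy":0,"dz":0.04,"wx":0,"wy":0,"wz":0,"hand":30},{"dx":0,"dy":0,"dz":0.04,"wx":0,"wy":0,"wz":0,"hand":30},{"dx":0,"dy":0,"dz":0.04,"wx":0,"wy":0,"wz":0,"hand":30}]}}

```text
clock: 25.15
eef_pos: [0.4692, 0.0628, 0.0498]
tool_rot: [0.722, 0.692, -0.0, -0.0]
ft_force: [0.3, -0.2, -3.2]
grip_width: 0.0384
grasp_force: 61.0
```

Request:
{"api": "drive_tool", "payload": {"rows": [{"dx":0,"dy":0,"dz":0.01,"wx":0,"wy":0,"wz":0,"hand":30},{"dx":0,"dy":0,"dz":0.02,"wx":0,"wy":0,"wz":0,"hand":30},{"dx":0,"dy":0,"dz":0.02,"wx":0,"wy":0,"wz":0,"hand":30},{"dx":0,"dy":0,"dz":0.02,"wx":0,"wy":0,"wz":0,"hand":30}]}}

```text
clock: 25.55
eef_pos: [0.4693, 0.0628, 0.0496]
tool_rot: [0.722, 0.692, 0.0, 0.0]
ft_force: [-3.0, 0.5, 5.3]
grip_width: 0.0383
grasp_force: 61.9
```

Contact. Release and rise.

Request:
{"api": "drive_tool", "payload": {"rows": [{"dx":0,"dy":0,"dz":0.0,"wx":0,"wy":0,"wz":0,"hand":46},{"dx":0,"dy":0,"dz":0,"wx":0,"wy":0,"wz":0,"hand":65},{"dx":0,"dy":0,"dz":0,"wx":0,"wy":0,"wz":0,"hand":85},{"dx":0,"dy":0,"dz":0,"wx":0,"wy":0,"wz":0,"hand":85},{"dx":0,"dy":0,"dz":-0.5,"wx":0,"wy":0,"wz":0,"hand":85},{"dx":0,"dy":0,"dz":-1.2,"wx":0,"wy":0,"wz":0,"hand":85},{"dx":0,"dy":0,"dz":-2.0,"wx":0,"wy":0,"wz":0,"hand":85},{"dx":0,"dy":0,"dz":-3.0,"wx":0,"wy":0,"wz":0,"hand":85},{"dx":3.0,"dy":0,"dz":-3.5,"wx":0,"wy":0,"wz":0,"hand":85},{"dx":4.0,"dy":0,"dz":-3.5,"wx":0,"wy":0,"wz":0,"hand":85},{"dx":4.0,"dy":0,"dz":-3.5,"wx":0,"wy":0,"wz":0,"hand":85},{"dx":4.0,"dy":0,"dz":-3.5,"wx":0,"wy":0,"wz":0,"hand":85}]}}

```text
clock: 26.75
eef_pos: [0.4778, 0.2627, 0.2241]
tool_rot: [0.723, 0.691, 0.0, 0.0]
ft_force: [0.3, 0.4, -0.3]
grip_width: 0.0849
grasp_force: 0.0
```

```bash
python3 - <<'E'
from h import *
print(bot.get_obs()['eef_pos'])
T={'bearing':-.12,'hub':-.04,'nut':.04,'sleeve':.12};w=-.044
for n in('top','scene'):
    P=pose(n); im=bot.camera(n)
    for t in T:
        g=np.array([.4636-np.sin(w)*T[t],-.0571+np.cos(w)*T[t]])
        for d in bot.outline_of(n,t):
            v,u=np.nonzero(d['region']);xy,A=fit(P,t,(u.mean(),v.mean()),.016)
            if np.hypot(*(xy-g))<.03: print(n,t,round(d['score'],2),'err mm',np.round((xy-g)*1e3,1),len(u),A)
    if n=='scene': cv2.imwrite('pics/s9.png',im[:,:,::-1])
E
```

```text
[0.47780897 0.26268337 0.22413984]
top bearing 0.67 err mm [-0.5 -0.4] 651 704.0
top hub 0.9 err mm [-0.8  1.6] 868 933.25
top nut 0.67 err mm [-0.5  0.6] 549 600.0
top sleeve 0.8 err mm [-0.5  0.4] 414 440.0
scene bearing 0.96 err mm [ 0.4 -0.8] 823 884.75
scene hub 0.73 err mm [0.7 0.2] 1287 1308.25
scene nut 0.8 err mm [1.6 0.4] 1015 998.0
scene sleeve 0.67 err mm [-0.3 -0.3] 1061 1079.0
```

View pics/s9.png

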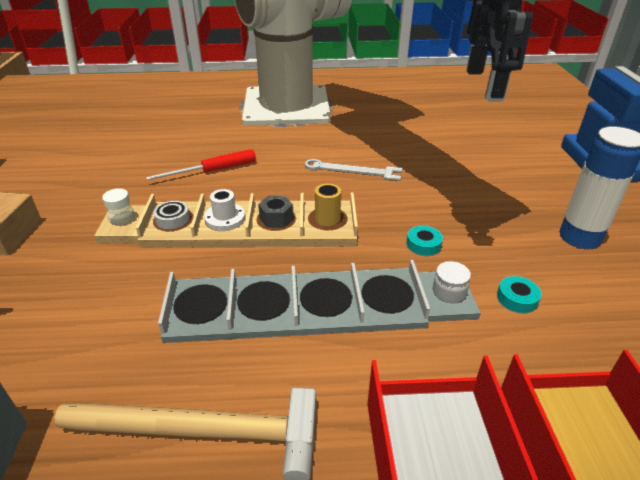

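All four parts stand centred in the wooden rack in reverse order. In the scene view the bearing is at (171,214), hub (223,210), nut (276,211) and sleeve (328,205), and the gripper is clear.

```bash
python3 -c "
from workcell import bot
print(bot.job_done())"
```

```text
the job is handed in; nothing more can be done
None
```

All four parts are on the wooden rack in reverse order (from the robot's left: sleeve, nut, hub, bearing), same side up and each within about 2 mm of its bay centre; the job was handed in at about 27 s.

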